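# Pump up the lens-cleaner sprayer at the eye-screening table

### The arm

A 6-joint arm with a two-finger parallel gripper is mounted at the origin on the work surface. World frame = base frame: x ahead of the robot, y to its left, z up, the work surface at z = 0. Lengths are in mm, angles in rad, forces in N, time in s.
With the tool pointing down it reaches from about 350 to 975 mm from the base axis. Payload 17.4 kg.
Tool frame: the origin (TCP) lies midway between the tips of the shut fingers; the grasp point (between the pads) lies 19 mm behind it; z points along the fingers, y is the line along which they close (so a half turn about z gives the same grasp; the last joint's range is limited). The gripper opens to 85 mm and grips with 20 to 120 N. Pads are 22 mm wide; open, the fingers measure 114 mm over their backs; the gripper's body (76 mm by 85 mm) begins 54 mm behind the grasp point. The pads swing forward as they close: fully open they stand 13 mm farther back than shut.
Start: joints at [-1.353, 0.116, 1.442, -0, 1.584, -0.038], TCP at [170.778, -653.045, 231.303] pointing down, gripper open.
Joint ranges: [-2.83, 2.83], [-0.83, 2.19], [0.07, 2.5], [-1.14, 4.28], [0.01, 3], [-2.97, 2.97]. Speed limits (rad/s): [1.89, 1.89, 2.22, 3.14, 3.14, 3.14].

### API

Orientations are given as [roll, pitch, yaw] about the fixed x, y, z axes, in that order (R = Rz(yaw) Ry(pitch) Rx(roll)).
In Python, from rig import * gives the robot as it stands.
- The arm moves only by the tool servo_tool, never from a script. Its argument "deltas" is a list of rows, each a list of 3 entries, a list of its own where there are three numbers: the finger opening in m, from 0 to 0.0854, then the shift along the world's x, y, z in m, then the turn, a rotation vector about the world's x, y, z in rad. A call has 1 to 5 rows; each row is the pose to reach, as a shift and turn from the pose commanded when the call began; what a row does not reach only later rows make up. A row lasts 1/8 s, in which the tool goes at most 62.5 mm and 10.7 degrees, less where a joint would pass 70% of its speed; a pose out of reach is approached as far as the arm can. A call with a gripper value outside its range is refused whole. The fingers move at their own pace and stop on an object; "force" is the grip in N (left out, the last holds). Time passes only in rows, so rows that repeat a pose let the fingers close. It gives the time, the measured TCP pose, the force, the opening and the grip force at its end, in the units of the state.
- read_state(): the state, without advancing time (a new reading comes with each control period).
- read_camera(name): name is "scene" or "top"; returns the picture (480x640x3 uint8, blue, green, red); there is no depth.
- get_calibration(name): a dict with "mtx" (3x3 intrinsics, pixels), "R" (3x3) and "t" (3): a world point X has camera coordinates R X + t. Camera axes: x right, y down, z forward; pixel columns grow to the right and rows downward; lengths in mm; the calibration is good to about 2 mm. A picture is of the moment at which its call begins. get_calibration takes no time and is no camera call.
- job_done(): hands the job in; it is judged then, once.
Trained networks look in the newest picture that a camera, given by its name, has taken for a name from the list of things; names that differ only in an ending like _2 or _b are one class to them, and where a whole thing is asked for, a point or a joint stands for the part that bears it (a point fixed in the world has none). Each returns a list of dicts, best first, with "confidence" (0 to 1); they miss things now and then, are a little off and sometimes report something else, mostly with a low value. They report only what shows in the picture. A call takes as long as a camera call.
- spot_in(camera, target): "box" ([left, top, right, bottom] in pixels, round what is visible of it).
- regions_of(camera, target): "pixels" (480x640 bool, what is visible of it) and "box" ([left, top, right, bottom] in pixels, round what is visible of it).
- tip_of(camera, target): "position" ([column, row] in pixels: a listed point, or the origin of a listed thing).
The state is a dict: "clock": time; "joint_positions": joint angles; "joint_vel": joint speeds; "joint_torque": joint torques, N m; "ee_pos": TCP position; "orientation": TCP orientation; "contact_force": force on the tool from outside, world axes, zero at the start; "wrist_torque": the same for the moment, N m; "gripper_width": opening from 0.0 (shut) to 1.0 (fully open); "grip_force": force on a finger pad.
Only numpy, scipy, OpenCV 4.12 (cv2) and the standard library are available. Lean on these libraries where they do the work, as an engineer would, in place of code of your own. Each camera call takes 0.05 s, during which the arm holds its last target. There are 200 camera calls.

### The job

Bring the white pump-up sprayer beside the trial-lens case up to working pressure for cleaning the lenses: with the fingertips, press its pump knob all the way down and let it spring fully back up, stroke after stroke, until the pressure pin on the tank's shoulder has popped fully out. Do not grip or lift anything: the sprayer stays standing where it is, the pin is left to come out by itself, and the other things on the table are left alone. Finish with the hand clear and the knob up.

Things in the scene. Friction and masses are not known exactly. Their poses are not given: they have to be found in the camera images.
- knob_top (a point): centre of the top of the sprayer's pump knob, a black mushroom knob 51 mm across and 18 mm thick with a flat middle 20 mm across, on a steel rod at the centre of the sprayer's head. Fully up, this point is 278 mm above the table; it goes straight down with the knob. Its axes are the sprayer's (see sprayer_foot).
- pump (a joint): how far the pump knob is pressed, in m: 0 = fully up, 0.030 = all the way down on its stop. A return spring pushes it up with about 5 N when up and 11.5 N when down, so it follows the finger up; quick strokes meet some more drag (about 4 N at 0.1 m/s). Strokes after the pin is fully out are vented and do no harm.
- pin_tip (a point): centre of the top of the pressure pin, a steel pin 10 mm thick with dark grooves, upright in a black collar on the sprayer's shoulder, 41 mm from the sprayer's axis on its own +x side. With no pressure it is 179 mm above the table (3 mm above the collar), fully out 199 mm, on its stop. It rises as the knob goes down, 4 mm in a full stroke (less in a short one), and stays out as the knob rises.
- sprayer_foot (a point): centre of the sprayer's underside, on the table; z up, x towards the pin, y along the nozzle. The sprayer is loose, upright, about 1 kg (0.7 to 1.3), and starts without pressure. White tank 112 mm across, shoulder at 124 to 169 mm, black collar and grey head up to 221 mm, nozzle reaching 85 mm to its +y (205 mm high), pistol grip reaching 100 mm to its -y (98 to 226 mm high).
- gel_center (a point): centre (half-way up) of a loose hand-gel bottle, clear with a paper label and a small white dispenser head with a spout: 66 mm across, 161 mm high. It may stand on either side of the sprayer. Leave alone.
- frame_center (a point): middle of the front of a loose pale-teal trial spectacle frame standing on the table, 136 mm wide, 54 mm high, its temples 125 mm long to its +x. Leave alone.
- occluder_center (a point): a loose black eye occluder lying flat, a 60 mm disc with a flat handle along its x, 153 mm long, 6 mm thick; this point is about its middle. Leave alone.
- phone_center (a point): centre of a loose dark-red phone lying flat, 150 by 74 by 10 mm. Leave alone.
- lens_case: an open aluminium trial-lens case with rows of steel-rimmed lenses, fixed: 310 (x) by 460 (y) mm, 110 mm high to the lens tabs; origin at the centre of its underside.

How it is judged:
By the outcome, as a careful person would: the job done as asked, in the order asked, and still so for the second after the job is handed in, with the robot touching nothing.
It also fails if it takes over 43 s, if anything falls off the work surface, if the arm or the gripper's body presses on something with over 40 N, if the wrist force passes 120 N, or if a joint passes its speed limit or range.

## Working session

There is one attempt and no reset: what is moved stays moved. The work goes in short steps, Python scripts to look and compute and a tool call to move; the robot and the scene stay as the last step left them, time stands still between calls to the robot, and variables do not carry over. Pictures are saved under pics/ and viewed, at most 10 in all, crops included, and the job is handed in when it is done.

Besides the shell and the picture viewer there is one more tool, called after "Emit:" as name(argument=value, ...), one argument or row to a line, values as JSON. servo_tool: Moves the arm, as the interface text tells. Its arguments: {"type":"object","properties":{"deltas":{"type":"array","items":{"type":"array"}},"force":{"type":"number"}},"required":["deltas"]}

```bash
mkdir -p pics; cat > h.py <<'E'
from rig import *
import numpy as np, cv2
def P(n):
    c=get_calibration(n); K=np.array(c["mtx"]);return K@np.c_[np.array(c["R"]),np.array(c["t"]).reshape(3)]
def tri(a,b):
    x=cv2.triangulatePoints(P("scene"),P("top"),np.array(a,float).reshape(2,1),np.array(b,float).reshape(2,1))
    return (x[:3]/x[3]).ravel()
def atz(n,p,z):
    M=P(n); A=np.c_[M[:,0],M[:,1],-np.array([p[0],p[1],1.])]
    return np.linalg.solve(A,-(M[:,2]*z+M[:,3]))[:2]
def proj(n,X):
    v=P(n)@np.r_[X,1];return v[:2]/v[2]
E
python3 - <<'E'
from h import *
im={n:read_camera(n) for n in("scene","top")}
for n in im: cv2.imwrite(f"pics/{n}0.png",im[n])
for t,z in(("knob_top",278),("pin_tip",179),("sprayer_foot",0),("gel_center",80)):
    r={n:tip_of(n,t) for n in im}
    for n in r:
        for d in r[n][:2]: print(t,n,np.round(d["position"],1),round(d["confidence"],2),np.round(atz(n,d["position"],z)))
    if all(r.values()): print(" tri",np.round(tri(r["scene"][0]["position"],r["top"][0]["position"]),1))
s=read_state();print(s["clock"],s["ee_pos"],s["orientation"],s["contact_force"])
E
```

```text
knob_top scene [335.7 174.9] 0.68 [488.  67.]
knob_top scene [249.1 304.2] 0.27 [1007. -239.]
knob_top top [306.1 284.8] 0.51 [490.  65.]
knob_top top [432.7 272.2] 0.26 [ 522. -266.]
 tri [489.6  65.8 279.2]
pin_tip top [312.4 297.3] 0.31 [468.  52.]
sprayer_foot scene [331.8 241.1] 0.83 [483.  59.]
sprayer_foot top [310.8 298.4] 0.67 [486.  64.]
 tri [485.2  61.6   1.8]
gel_center scene [226.9 247.6] 0.86 [ 550. -307.]
gel_center top [437.1 271.3] 0.61 [ 556. -312.]
 tri [ 554.9 -309.9   84.2]
0.5 [ 170.7756615  -653.02399683  231.28684792] [-3.14154441e+00  1.56144305e-05  2.55793903e-01] [ 0.1473289  -1.14053981 -0.96824184]
```

View pics/scene0.png

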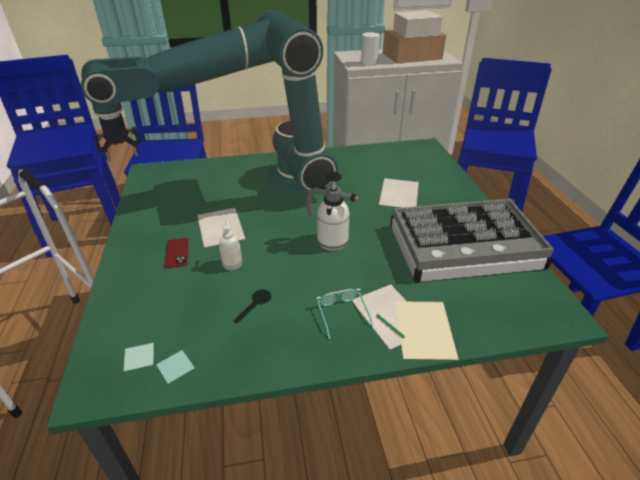

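View pics/top0.png

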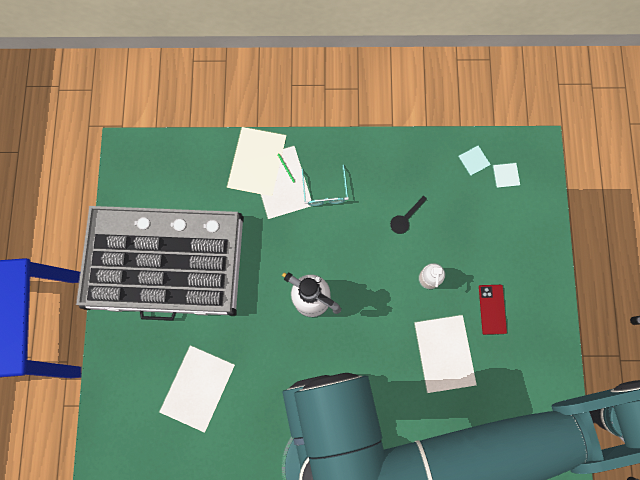

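The sprayer stands at about (335,175)–(332,241) in scene and (309,287) in top. The nozzle points to upper left in top, so the pin faces the scene camera. The gel bottle is well to the right, off the path. The knob triangulates to about (489, 66, 279). I'm moving over with the fingers shut.

Emit:
servo_tool(
  deltas=[
    [0,[0.015,0.035,0.045],[0,0,0]],
    [0,[0.035,0.085,0.075],[0,0,0]],
    [0,[0.06,0.135,0.09],[0,0,0]],
    [0,[0.085,0.19,0.1],[0,0,0]],
    [0,[0.11,0.245,0.11],[0,0,0]],
  ],
  force=20,
)

```text
clock: 1.12
ee_pos: [281.1, -406.2, 341.8]
orientation: [3.141, -0.0, 0.255]
contact_force: [0.5, -0.5, 0.6]
gripper_width: -0.004
grip_force: 0.0
```

Emit:
servo_tool(
  deltas=[
    [0,[0.024,0.054,0],[0,0,0]],
    [0,[0.048,0.108,0],[0,0,0]],
    [0,[0.072,0.162,0],[0,0,0]],
    [0,[0.096,0.216,0],[0,0,0]],
    [0,[0.12,0.27,0],[0,0,0]],
  ],
)

```text
clock: 1.75
ee_pos: [401.0, -136.2, 341.7]
orientation: [3.141, -0.001, 0.256]
contact_force: [1.7, -0.4, -0.3]
gripper_width: 0.003
grip_force: 0.0
```

Emit:
servo_tool(
  deltas=[
    [0,[0.022,0.05,0],[0,0,0]],
    [0,[0.044,0.1,0],[0,0,0]],
    [0,[0.066,0.15,0],[0,0,0]],
    [0,[0.088,0.201,-0.01],[0,0,0]],
    [0,[0.088,0.201,-0.03],[0,0,0]],
  ],
)

```text
clock: 2.38
ee_pos: [489.5, 65.8, 310.9]
orientation: [-3.141, -0.0, 0.26]
contact_force: [-0.8, 0.5, 0.2]
gripper_width: 0.0
grip_force: 0.0
```

```bash
python3 - <<'E'
from h import *
im={n:read_camera(n) for n in("scene","top")}
s=read_state();print(s["clock"],s["ee_pos"])
print("tcp px",proj("scene",s["ee_pos"]),"knob px",proj("scene",np.array([489,65.5,278])), "pin0/pin1",proj("scene",np.array([524,45,179])),proj("scene",np.array([524,45,199])))
for t in("knob_top","pin_tip"):
    for d in tip_of("scene",t)[:2]: print(t,d["position"],d["confidence"])
    for d in regions_of("scene",t)[:1]: print(t,d["box"],d["confidence"])
c=im["scene"][130:260,280:390]
o=cv2.imread("pics/scene0.png")[130:260,280:390]
cv2.imwrite("pics/s1.png",cv2.resize(np.hstack([o,c]),None,fx=3.6,fy=4,interpolation=cv2.INTER_CUBIC))
E
```

```text
2.475 [488.21334906  63.10644562 308.994186  ]
tcp px [334.73489348 166.65904447] knob px [335.35264255 175.14329187] pin0/pin1 [330.93537318 207.06674458] [331.0030248  202.02705319]
knob_top [331.9, 174.9] 0.69
knob_top [327.6, 172.6, 342.4, 192.8] 0.62
```

View pics/s1.png

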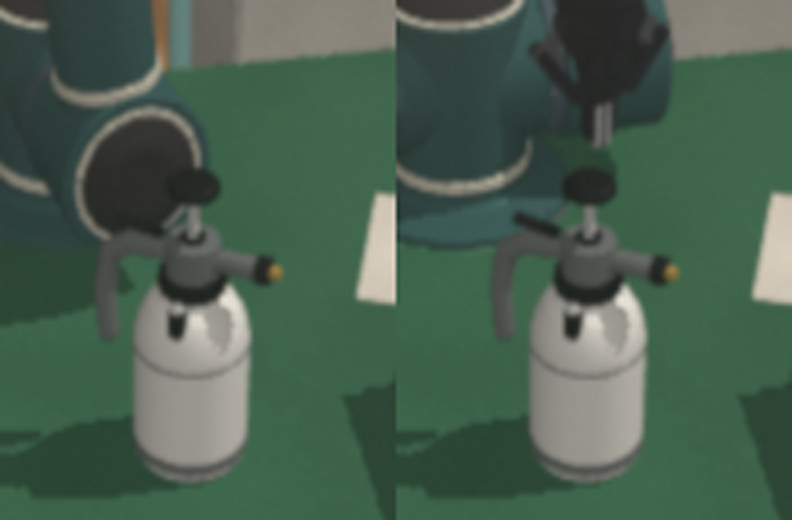

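The right panel shows the shut fingertips above the knob, at about column 336 against the knob's 334. The pin is the light tip in the dark collar at about (329,207). I'll measure the offset to the pixel.

```bash
python3 - <<'E'
from h import *
im={n:read_camera(n) for n in("scene","top")}
for i in range(2):
    s=read_state();print(s["clock"],np.round(s["ee_pos"],1))
for n,t in(("scene","sprayer_foot"),("top","sprayer_foot"),("scene","knob_top")):
    for d in regions_of(n,t)[:1]:
        print(n,t,d["box"],d["confidence"])
g=cv2.cvtColor(im["scene"],6)
print(g[160:186,322:350])
for X in([489,65.5,278],[489,65.5,260],[485,62,0],[485,62,124],[489,65.5,0]): print(X,proj("scene",np.array(X)).round(1),proj("top",np.array(X)).round(1))
t=cv2.imread("pics/top0.png"); cv2.imwrite("pics/t1.png",cv2.resize(np.hstack([t[255:335,270:350],im["top"][255:335,270:350]]),None,fx=5,fy=5,interpolation=cv2.INTER_CUBIC))
E
```

```text
2.775 [488.8  62.1 312.2]
2.775 [488.8  62.1 312.2]
scene sprayer_foot [302.5, 172.1, 356.1, 247.9] 0.96
top sprayer_foot [294.3, 284.9, 338.5, 317.5] 0.59
scene knob_top [327.7, 173.8, 343.0, 189.3] 0.58
[[ 56  58  57  56  52  51  52  50  43  39  41  60  92  93  81  99  87  53
   50  50  52  51  51  51  51  52  52  53]
 [ 55  56  54  53  50  49  51  49  43  38  41  59  91  94  81  95  82  53
   50  52  53  56  58  59  61  64  66  68]
 [ 53  52  53  52  50  50  49  48  43  39  42  60  94  96  81  88  77  59
   63  67  68  70  72  75  78  81  83  84]
 [ 54  54  54  52  50  52  51  51  46  40  41  61  96  98  82  91  82  73
   81  82  82  82  82  84  84  85  85  85]
 [ 56  58  58  56  54  54  55  55  53  47  45  65  99  98  83  96  91  80
   83  83  83  84  83  83  84  84  84  85]
 [ 57  59  60  59  60  59  60  59  59  54  56  75 101  97  81  93  93  84
   83  84  84  84  84  85  85  84  84  85]
 [ 56  57  58  60  60  60  60  60  60  60  65  79  91  85  73  80  85  83
   83  84  84  85  85  85  85  85  85  85]
 [ 55  55  56  55  58  60  60  60  60  59  61  64  67  65  62  69  75  80
  
[... 1662 characters left out ...]
 84  83  83  83]
 [ 77  79  77  79  84  84  83  82  81  83 101 114 113  96  82  82  82  83
   83  83  82  84  83  83  83  84  84  84]
 [ 75  75  78  83  86  84  84  84  83  85 103 118 117 100  84  82  82  82
   82  82  83  83  83  83  83  83  83  84]
 [ 70  77  85  87  86  85  85  84  84  85 103 118 119 103  86  82  82  82
   82  82  82  83  83  83  83  84  84  84]
 [ 60  71  81  85  85  85  86  87  87  90 105 119 125 112  90  85  83  83
   83  82  82  83  83  83  83  83  84  83]]
[489, 65.5, 278] [335.4 175.1] [306.1 285.1]
[489, 65.5, 260] [335.3 179.9] [306.4 286. ]
[485, 62, 0] [332.9 241.4] [311.3 298.6]
[485, 62, 124] [333.4 213.4] [309.7 293.7]
[489, 65.5, 0] [334. 242.] [310.2 297.3]
```

View pics/t1.png

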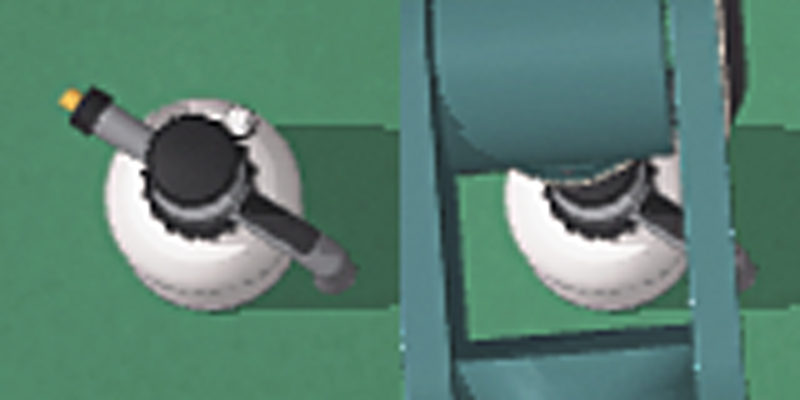

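Knob's dark disc centres at (333.5,176) in scene and (308.8,287) in top, which puts the knob at about (485, 59.5). The network's point was roughly 6 mm off. I'll shift by (-4,-3.5) mm and do a first slow stroke.

Emit:
servo_tool(
  deltas=[
    [0,[-0.004,-0.0035,-0.01],[0,0,0]],
    [0,[-0.004,-0.0035,-0.025],[0,0,0]],
    [0,[-0.004,-0.0035,-0.035],[0,0,0]],
    [0,[-0.004,-0.0035,-0.042],[0,0,0]],
    [0,[-0.004,-0.0035,-0.05],[0,0,0]],
  ],
)

```text
clock: 3.55
ee_pos: [484.8, 59.4, 261.5]
orientation: [3.141, -0.001, 0.256]
contact_force: [-3.8, -0.9, 10.6]
gripper_width: 0.003
grip_force: 5.4
```

Emit:
servo_tool(
  deltas=[
    [0,[0,0,-0.006],[0,0,0]],
    [0,[0,0,-0.011],[0,0,0]],
    [0,[0,0,-0.013],[0,0,0]],
    [0,[0,0,-0.013],[0,0,0]],
  ],
)

```text
clock: 4.05
ee_pos: [484.7, 59.4, 248.7]
orientation: [3.141, -0.001, 0.256]
contact_force: [-3.8, -2.0, 10.3]
gripper_width: 0.001
grip_force: 5.3
```

Emit:
servo_tool(
  deltas=[
    [0,[0,0,-0.001],[0,0,0]],
    [0,[0,0,-0.002],[0,0,0]],
    [0,[0,0,-0.002],[0,0,0]],
  ],
)

```text
clock: 4.42
ee_pos: [485.0, 59.4, 248.0]
orientation: [3.141, -0.002, 0.256]
contact_force: [-5.4, -1.5, 20.1]
gripper_width: 0.001
grip_force: 9.6
```

```bash
cat > look.py <<'E'
from h import *
import sys
im=read_camera("scene"); s=read_state(); print(s["clock"],np.round(s["ee_pos"],1),np.round(s["contact_force"],1))
a=cv2.imread("pics/scene0.png")[150:260,290:370]; c=im[150:260,290:370]
cv2.imwrite(sys.argv[1],cv2.resize(np.hstack([a,c]),None,fx=5,fy=5,interpolation=cv2.INTER_CUBIC))
g=cv2.cvtColor(im,6); print(g[198:216,324:336])
E
python3 look.py pics/s2.png
```

```text
4.475 [485.   59.4 248. ] [-5.2 -0.6 20.6]
[[ 48  40  53  65  72  74  76  77  77  78  78  80]
 [ 44  36  42  57  69  73  76  77  77  79  79  80]
 [ 47  35  36  46  58  67  72  76  76  77  78  78]
 [ 63  37  32  35  40  49  59  65  66  68  68  67]
 [ 85  46  35  35  35  37  38  40  44  46  44  42]
 [106  70  47  38  37  38  36  35  36  38  37  35]
 [128 110  80  51  59  63  50  37  36  35  35  35]
 [140 139 120  95 105 116  96  60  45  44  47  49]
 [145 145 136 122 129 144 134 105  90  91 102 108]
 [147 146 125 106 120 133 142 133 129 138 149 157]
 [148 146 114  86 108 121 123 115 135 158 173 183]
 [148 147 111  60  64  71  69  94 150 181 200 212]
 [148 147 111  50  37  39  48 101 172 206 214 217]
 [149 147 111  50  35  36  49 110 175 205 211 214]
 [149 147 111  51  35  35  55 128 177 195 200 202]
 [149 148 117  65  42  42  68 140 180 188 192 194]
 [149 149 134 105  81  77 107 154 177 183 187 190]
 [149 150 150 141 129 127 147 167 174 178 182 184]]
```

View pics/s2.png

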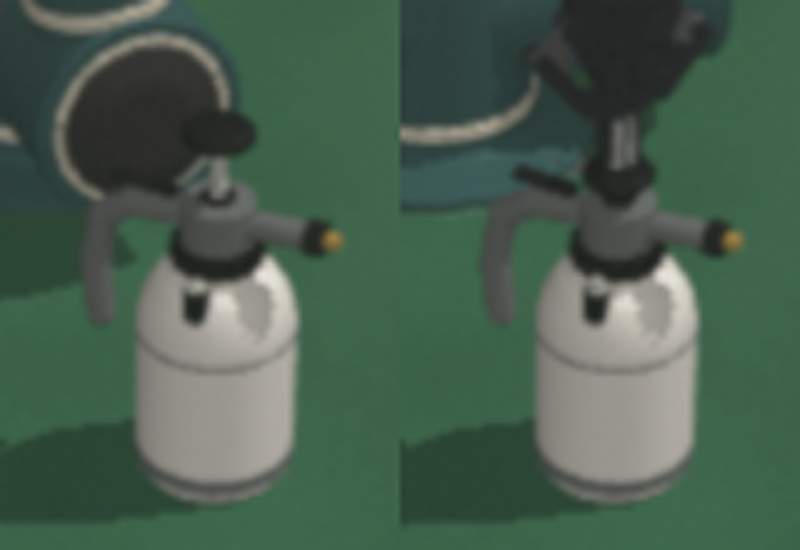

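On the stop, with 20 N at 248 mm. The right panel shows the pin tip has risen about 1 px (4 mm), from row 207 to 206, and the sprayer hasn't moved. I'll do more strokes.

Emit:
servo_tool(
  deltas=[
    [0,[0,0,0.014],[0,0,0]],
    [0,[0,0,0.028],[0,0,0]],
    [0,[0,0,0.038],[0,0,0]],
    [0,[0,0,0.038],[0,0,0]],
  ],
)

```text
clock: 4.97
ee_pos: [485.0, 59.5, 284.7]
orientation: [3.142, -0.001, 0.256]
contact_force: [0.5, 0.5, 0.0]
gripper_width: -0.001
grip_force: 0.0
```

Emit:
servo_tool(
  deltas=[
    [0,[0,0,-0.01],[0,0,0]],
    [0,[0,0,-0.02],[0,0,0]],
    [0,[0,0,-0.03],[0,0,0]],
    [0,[0,0,-0.036],[0,0,0]],
    [0,[0,0,-0.038],[0,0,0]],
  ],
)

```text
clock: 5.6
ee_pos: [485.2, 59.5, 247.8]
orientation: [3.141, -0.003, 0.256]
contact_force: [-5.6, -0.5, 33.2]
gripper_width: -0.001
grip_force: 16.9
```

Emit:
servo_tool(
  deltas=[
    [0,[0,0,0],[0,0,0]],
    [0,[0,0,0.014],[0,0,0]],
    [0,[0,0,0.028],[0,0,0]],
    [0,[0,0,0.038],[0,0,0]],
    [0,[0,0,0.038],[0,0,0]],
  ],
)

```text
clock: 6.22
ee_pos: [484.9, 59.5, 284.5]
orientation: [-3.142, -0.0, 0.256]
contact_force: [0.5, -0.1, 0.2]
gripper_width: -0.005
grip_force: 0.0
```

Emit:
servo_tool(
  deltas=[
    [0,[0,0,-0.01],[0,0,0]],
    [0,[0,0,-0.02],[0,0,0]],
    [0,[0,0,-0.03],[0,0,0]],
    [0,[0,0,-0.036],[0,0,0]],
    [0,[0,0,-0.038],[0,0,0]],
  ],
)

```text
clock: 6.85
ee_pos: [485.2, 59.5, 247.8]
orientation: [3.141, -0.003, 0.256]
contact_force: [-6.2, -0.7, 34.3]
gripper_width: -0.005
grip_force: 17.1
```

Emit:
servo_tool(
  deltas=[
    [0,[0,0,0],[0,0,0]],
    [0,[0,0,0.014],[0,0,0]],
    [0,[0,0,0.028],[0,0,0]],
    [0,[0,0,0.038],[0,0,0]],
    [0,[0,0,0.038],[0,0,0]],
  ],
)

```text
clock: 7.48
ee_pos: [484.9, 59.5, 284.5]
orientation: [3.142, -0.0, 0.256]
contact_force: [0.4, 0.5, 0.2]
gripper_width: -0.005
grip_force: 0.0
```

```bash
python3 look.py pics/s3.png
```

```text
7.525 [484.7  59.5 283.9] [-0.6 -0.3 -0.3]
[[ 48  40  55  67  72  75  76  77  78  78  78  80]
 [ 44  37  45  60  69  73  75  77  77  78  78  80]
 [ 47  35  35  46  58  66  71  74  76  76  79  78]
 [ 62  37  34  36  42  52  57  61  65  66  67  67]
 [ 84  45  34  39  59  74  62  43  42  42  42  41]
 [106  70  48  58  98 128 106  53  38  36  36  36]
 [128 111  83  79 118 149 124  60  35  35  35  36]
 [141 139 123 102 107 117 100  63  46  45  47  50]
 [144 145 137 118 106 111 115 103  90  92 102 109]
 [146 146 125  99 103 119 133 130 130 141 151 156]
 [148 146 115  80  92 105 108 110 148 177 182 184]
 [148 147 111  58  55  58  59  95 167 204 212 213]
 [148 147 110  51  37  38  47 101 173 209 215 217]
 [148 147 110  50  35  36  49 110 175 204 210 213]
 [149 147 110  51  34  36  56 128 177 195 199 201]
 [149 148 116  64  43  43  75 143 180 188 192 194]
 [149 149 135 104  80  77 113 157 178 183 186 189]
 [148 151 150 141 128 127 147 167 174 178 181 184]]
```

View pics/s3.png

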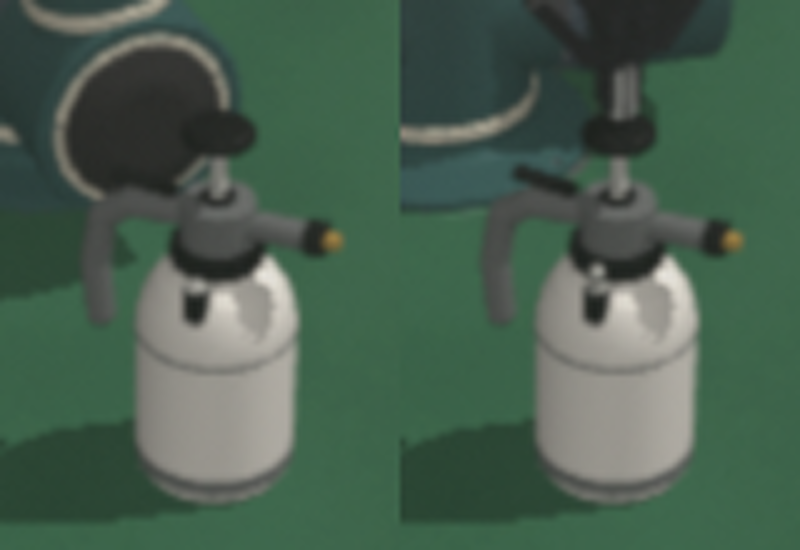

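After three strokes the pin is about 12 mm out, with its tip at about (329,203). Knob sprang fully up. Continuing, slightly gentler on the stop.

Emit:
servo_tool(
  deltas=[
    [0,[0,0,-0.01],[0,0,0]],
    [0,[0,0,-0.02],[0,0,0]],
    [0,[0,0,-0.03],[0,0,0]],
    [0,[0,0,-0.0355],[0,0,0]],
    [0,[0,0,-0.0375],[0,0,0]],
  ],
)

```text
clock: 8.15
ee_pos: [485.1, 59.5, 247.8]
orientation: [3.141, -0.002, 0.256]
contact_force: [-4.9, -0.2, 29.4]
gripper_width: 0.001
grip_force: 15.0
```

Emit:
servo_tool(
  deltas=[
    [0,[0,0,0],[0,0,0]],
    [0,[0,0,0.014],[0,0,0]],
    [0,[0,0,0.028],[0,0,0]],
    [0,[0,0,0.0375],[0,0,0]],
    [0,[0,0,0.0375],[0,0,0]],
  ],
)

```text
clock: 8.78
ee_pos: [484.9, 59.5, 284.5]
orientation: [3.142, -0.0, 0.256]
contact_force: [-0.8, 0.3, 0.1]
gripper_width: 0.001
grip_force: 0.0
```

Emit:
servo_tool(
  deltas=[
    [0,[0,0,-0.01],[0,0,0]],
    [0,[0,0,-0.02],[0,0,0]],
    [0,[0,0,-0.03],[0,0,0]],
    [0,[0,0,-0.0355],[0,0,0]],
    [0,[0,0,-0.0375],[0,0,0]],
  ],
)

```text
clock: 9.4
ee_pos: [485.1, 59.5, 247.8]
orientation: [3.141, -0.002, 0.256]
contact_force: [-4.3, -0.6, 30.7]
gripper_width: 0.002
grip_force: 15.3
```

Emit:
servo_tool(
  deltas=[
    [0,[0,0,0],[0,0,0]],
    [0,[0,0,0.014],[0,0,0]],
    [0,[0,0,0.028],[0,0,0]],
    [0,[0,0,0.0375],[0,0,0]],
    [0,[0,0,0.0375],[0,0,0]],
  ],
)

```text
clock: 10.02
ee_pos: [484.8, 59.5, 284.5]
orientation: [3.142, -0.0, 0.256]
contact_force: [0.5, -0.0, 0.2]
gripper_width: -0.005
grip_force: 0.0
```

```bash
python3 look.py pics/s4.png
```

```text
10.075 [484.7  59.5 283.9] [ 0.2 -0.1  0.2]
[[ 47  41  55  68  72  74  76  77  78  78  79  79]
 [ 44  37  46  60  71  76  77  78  78  78  79  79]
 [ 48  35  36  50  76  95  87  76  76  77  78  78]
 [ 62  38  37  58 102 135 116  72  65  66  67  67]
 [ 84  45  39  69 116 150 124  64  43  43  43  42]
 [107  70  50  69 100 117  97  54  37  37  36  36]
 [128 110  84  73  94 110  92  52  36  35  36  35]
 [140 140 123  97  96 111  99  64  46  44  48  49]
 [145 145 136 117 106 116 120 103  90  92 102 108]
 [146 146 126 107 118 128 134 129 130 141 150 156]
 [148 147 115  87 105 114 109 109 148 177 183 184]
 [149 146 111  58  58  60  61  96 167 206 213 213]
 [148 147 111  50  36  37  47 102 173 209 215 217]
 [149 147 109  50  35  35  49 110 174 204 210 213]
 [149 147 111  50  36  36  56 128 177 195 199 201]
 [149 148 117  64  44  43  75 142 179 188 192 194]
 [149 149 134 105  81  77 112 157 177 183 187 189]
 [148 150 150 141 129 127 148 167 174 178 181 184]]
```

Emit:
servo_tool(
  deltas=[
    [0,[0,0,-0.01],[0,0,0]],
    [0,[0,0,-0.02],[0,0,0]],
    [0,[0,0,-0.03],[0,0,0]],
    [0,[0,0,-0.0355],[0,0,0]],
    [0,[0,0,-0.0375],[0,0,0]],
  ],
)

```text
clock: 10.7
ee_pos: [485.1, 59.5, 247.8]
orientation: [3.141, -0.002, 0.256]
contact_force: [-4.4, -0.9, 29.8]
gripper_width: 0.006
grip_force: 14.8
```

Emit:
servo_tool(
  deltas=[
    [0,[0,0,0],[0,0,0]],
    [0,[0,0,0.014],[0,0,0]],
    [0,[0,0,0.028],[0,0,0]],
    [0,[0,0,0.0375],[0,0,0]],
    [0,[0,0,0.0375],[0,0,0]],
  ],
)

```text
clock: 11.32
ee_pos: [484.9, 59.4, 284.5]
orientation: [3.142, -0.0, 0.256]
contact_force: [-0.3, 0.1, -0.6]
gripper_width: 0.001
grip_force: 0.0
```

```bash
python3 look.py pics/s5.png
```

```text
11.375 [484.7  59.4 284. ] [ 0.7 -0.5  0.2]
[[ 48  41  56  66  72  74  76  77  78  78  78  79]
 [ 44  36  47  60  71  76  77  77  77  78  79  79]
 [ 48  35  36  51  77  94  87  77  76  77  78  78]
 [ 62  38  36  58 102 135 115  71  65  67  67  67]
 [ 84  45  39  70 116 149 125  64  44  43  43  42]
 [106  70  50  68  99 114  94  54  38  37  36  35]
 [128 111  84  74  92 106  87  52  36  35  36  35]
 [140 139 123  99  97 109  96  63  46  44  47  49]
 [144 145 137 118 107 114 117 102  90  91 101 108]
 [147 146 125 106 118 128 135 129 131 141 151 157]
 [148 146 114  86 105 114 109 109 149 177 183 183]
 [148 147 111  58  57  60  61  96 168 205 212 213]
 [148 147 111  51  37  37  47 101 174 208 215 218]
 [148 147 110  49  35  36  49 110 175 204 210 213]
 [148 147 111  50  36  36  56 128 177 195 199 201]
 [149 148 116  64  43  43  75 143 180 188 192 194]
 [149 150 134 105  81  77 113 156 178 183 187 189]
 [149 150 150 141 129 127 148 168 174 178 182 184]]
```

View pics/s5.png

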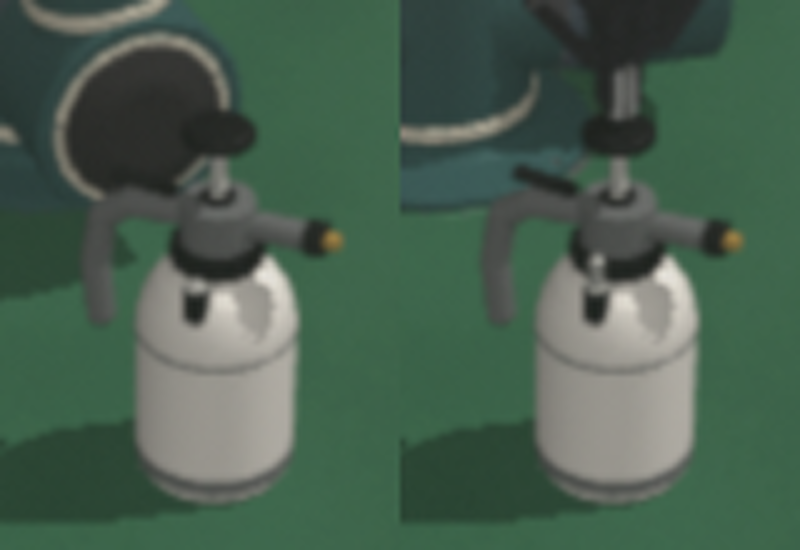

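The sixth stroke didn't change the pin, whose tip stays at about (329,201). So it is on its stop, about 20 mm out. The knob is up and the sprayer hasn't moved. I'll raise the hand clear and hand in.

Emit:
servo_tool(
  deltas=[
    [0,[0,0,0.02],[0,0,0]],
    [0,[0,0,0.05],[0,0,0]],
    [0,[0,0,0.08],[0,0,0]],
    [0,[0,0,0.08],[0,0,0]],
    [0,[0,0,0.08],[0,0,0]],
  ],
)

```text
clock: 12.0
ee_pos: [484.8, 59.5, 364.2]
orientation: [-3.141, 0.0, 0.256]
contact_force: [-0.4, -0.3, -0.9]
gripper_width: 0.002
grip_force: 0.0
```

```bash
python3 - <<'E'
from rig import *
print(read_state()["ee_pos"], job_done())
E
```

```text
the job is handed in; nothing more can be done
[484.75128055  59.46990087 364.17377804] None
```

The sprayer is up to pressure after six full strokes: the pin is fully out on its stop, the knob is up, the hand is clear, and the job was handed in at about 12 s.

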